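# Seat the rocking lid on a coconut bowl

## Task

One of the four lidded coconut bowls on the plank has a lid that is not seated: it looks like the others, but rocks when its edge is pressed. Press with the fingertips on the edges of the lids until you have made the loose one rock, then press that lid down until it is fully home and level. Only press: do not lift or take off any lid, and leave the other things where they are.

Things in the scene. Friction and masses are not known exactly. Their poses are not given: they have to be found in the camera images.
- lid_1: Shape of all four identical lids, lying on four dark coconut bowls: tan cork disc, 100 mm across, 8 mm thick, with a dark wooden flat-topped knob 25 mm across in its middle. Origin: centre of the disc's underside, z up; the disc's top is 8 mm and the knob's flat top 24 mm above it. Its yaw is of no account. A plug below keeps it centred in its bowl.
- lid_2: lid like lid_1, same origin. The bowls differ in height by some mm, so a lid's height does not tell whether it is seated; any of the four lids may be the loose one, and it lies level like the others until pressed.
- lid_3: lid like lid_1, same origin. The loose lid: 1 to 5 N on the disc near its edge (say 38 mm from its centre) on the plank's -x or +x side tips it about 0.13 rad and the pressed spot sinks about 4 mm; let go, it falls back level. A seated lid gives less than 1 mm.
- lid_4: lid like lid_1, same origin. To seat the loose lid, press straight down on the middle of its knob: at about 16 to 20 N both its rests slide down, it sinks 5 mm, stops dead on the rim and stays down when let go. Pressing near its edge does not seat it.
- plank: fixed light wooden plank, 250 mm (its x) by 360 mm (its y), 18 mm thick, origin at the centre of its underside on the table. The four bowls are fixed on it two by two, about 118 mm apart, rims 68 to 76 mm above the table.
- plank_mid (a point): middle of the plank's top. Each bowl has two brass straps, on its +y and -y sides in the plank's frame (within 0.1 rad), by two rests on the rim, 20 mm wide, 87 mm apart. In three bowls the rests are down and the lid lies solid on the rim; in one they stand 5 mm up, and its lid rocks about the line between them.
- vial: small amber glass jar with a brass cap, 30 mm across and 55 mm tall, standing on the plank between the four bowls; origin at the centre of its foot; leave it alone
- lacquer_jar: amber glass jar with a black cap, 44 mm across and 68 mm tall, standing on one end of the plank; origin at the centre of its foot; leave it alone
- spoon: wooden spoon 170 mm long lying across the other end of the plank; origin on its underside; leave it alone
- open_bowl: empty coconut bowl without a lid, 110 mm across and 50 mm tall, standing on the table; origin at the centre of its foot; leave it alone
- brush: brush 180 mm long lying on the table; origin on its underside; leave it alone
- sanding_block: orange sanding block, 50 x 90 x 28 mm, on the table beyond the plank; origin at the centre of its underside; leave it alone
- wax_tin: flat aluminium tin, 68 mm across and 30 mm tall, on the table beyond the plank; origin at the centre of its underside; leave it alone

How it is judged (in metres and radians):
On the way, in this order (a step that is already met when the one before it is completed fails the run):
1. the loose lid has been made to rock by pressing its edge (tipped by more than 0.06 rad, a finger on it) (((angle between lid_1's own z axis and vertical above 0.06 rad and contact force between the fingers and lid_1 above 0.3 N) or (angle between lid_2's own z axis and vertical above 0.06 rad and contact force between the fingers and lid_2 above 0.3 N) or (angle between lid_3's own z axis and vertical above 0.06 rad and contact force between the fingers and lid_3 above 0.3 N) or (angle between lid_4's own z axis and vertical above 0.06 rad and contact force between the fingers and lid_4 above 0.3 N))), for 0.1 s.
2. the loose lid has been pressed home: sunk by more than 4.2 mm of its 5 mm, all lids level within 0.02 rad (distance of any of lid_1, lid_2, lid_3, lid_4 from where it was at the start of the episode above 0.0042 m and angle between each of lid_1, lid_2, lid_3, lid_4's own z axis and vertical below 0.02 rad and distance of each of lid_1, lid_2, lid_3, lid_4 from where it was at the start of the episode below 0.008 m), for 0.2 s.
At the end, for the whole second after the job is handed in: The loose lid has sunk more than 4.2 mm (of 5 mm) from where it started and stays there; all four lids lie level within 0.02 rad, at rest and within 8 mm of where they started (all of step 2 and linear speed of each of lid_1, lid_2, lid_3, lid_4 below 0.02 m/s); the robot touches nothing.
It fails at once if a lid lifted, carried or pushed off its bowl (moved by more than 10 mm) (distance of any of lid_1, lid_2, lid_3, lid_4 from where it was at the start of the episode above 0.01 m).
It fails at once if a lid tipped up by more than 0.3 rad (angle between any of lid_1, lid_2, lid_3, lid_4's own z axis and vertical above 0.3 rad).
It fails at once if another thing pushed or carried more than 25 mm (distance of any of vial, lacquer_jar, spoon, open_bowl, brush, sanding_block, wax_tin from where it was at the start of the episode above 0.025 m).
It also fails if it takes over 61 s, if anything falls off the work surface, if the arm or the gripper's body presses on something with over 40 N, if the wrist force passes 120 N, or if a joint passes its speed limit or range.

## Robot

A 6-joint arm with a two-finger parallel gripper is mounted at the origin on the work surface. World frame = base frame: x ahead of the robot, y to its left, z up, the work surface at z = 0. Lengths are in mm, angles in rad, forces in N, time in s.
With the tool pointing down it reaches from about 350 to 775 mm from the base axis. Payload 7.3 kg.
Tool frame: the origin (TCP) lies at the very end of the fingers, on their centre line; the grasp point (between the pads) lies 19 mm behind it (bot.grip_point_offset is the distance from the TCP to the grasp point, in mm); z points along the fingers, y is the line along which they close (so a half turn about z gives the same grasp; the last joint's range is limited). The gripper opens to 92 mm and grips with 3 to 60 N. Pads are 19 mm wide; open, the fingers measure 130 mm over their backs; the gripper's body (75 mm by 190 mm) begins 47 mm behind the grasp point.
Start: joints at [-1.276, 0.342, 1.524, -0, 1.275, -0.146], TCP at [224.022, -474.825, 226.741] pointing down, gripper open.
Joint ranges: [-2.53, 2.53], [-0.77, 2.02], [0.04, 2.7], [-1, 4.14], [0.28, 2.66], [-3.11, 3.11]. Speed limits (rad/s): [2.57, 2.57, 3.14, 3.14, 3.14, 3.14].

## Interface

Orientations are given as [roll, pitch, yaw] about the fixed x, y, z axes, in that order (R = Rz(yaw) Ry(pitch) Rx(roll)).
In Python, from plant import bot gives the robot as it stands. The module is installed in compiled form; this text tells all that it offers.
- The arm moves only by the shell command python3 -m jog 'ROWS' [OPENING]. ROWS is JSON, a list of rows, each a list of 6 numbers: the shift along the tool's x, y, z in mm, then the turn, a rotation vector about the tool's x, y, z in rad. In form: [[dx, dy, dz, rx, ry, rz], ...]. A call has 1 to 12 rows; each row shifts and turns the commanded pose from where the row before left it, along the tool's axes as they then stand; what a row does not reach is not made up. A row lasts 1/10 s, in which the tool goes at most 50 mm and 8.59 degrees, less where a joint would pass 70% of its speed; a pose out of reach is approached as far as the arm can. A call with a gripper value outside its range is refused whole. OPENING is the opening in per cent of the stroke, from 0 (shut) to 100 (fully open), set as the call begins (- or left out, the last holds). The fingers move at their own pace and stop on an object; the grip force is fixed at half the most. Time passes only in rows, so rows that do not move let the fingers close. It gives the time, the measured TCP pose, the force, the opening and the grip force at its end, in the units of the state.
- bot.get_obs(): the state, without advancing time (a new reading comes with each control period).
- bot.capture(name): name is "side" or "top" or "wrist"; returns the picture (384x512x3 uint8, red, green, blue); there is no depth.
- bot.camera_model(name): a dict with "fx", "fy", "cx", "cy" (pixels), "position" and "orientation" of the camera in the world; the wrist camera has in their place "T_tool_cam" (4x4, takes a point from camera to tool coordinates, whose origin is the TCP and whose axes are the flange's). Camera axes: x right, y down, z forward; pixel columns grow to the right and rows downward; lengths in mm; the calibration is good to about 2 mm. A picture is of the moment at which its call begins: read the wrist's pose just before it. camera_model takes no time and is no camera call.
- bot.close_job(): hands the job in; it is judged then, once.
Trained networks look in the newest picture that a camera, given by its name, has taken for a name from the list of things; names that differ only in an ending like _2 or _b are one class to them, and where a whole thing is asked for, a point or a joint stands for the part that bears it (a point fixed in the world has none). Each returns a list of dicts, best first, with "p" (0 to 1); they miss things now and then, are a little off and sometimes report something else, mostly with a low value. They report only what shows in the picture. A call takes as long as a camera call.
- bot.outline_of(target, camera): "mask" (384x512 bool, what is visible of it) and "pixel" ([column, row] in pixels, amid what is visible of it).
The state is a dict: "time": time; "joint_positions": joint angles; "dq": joint speeds; "tau": joint torques, N m; "tool_pos": TCP position; "tcp_rot": TCP orientation; "contact_force": force on the tool from outside, world axes, zero at the start; "moment": the same for the moment, N m; "grip_width": finger opening in mm; "finger_force": force on a finger pad.
Only numpy, scipy, OpenCV 4.12 (cv2) and the standard library are available. Lean on these libraries where they do the work, as an engineer would, in place of code of your own. Each camera call takes 0.05 s, during which the arm holds its last target. There are 200 camera calls.

## Working session

There is one attempt and no reset: what is moved stays moved. The work goes in short steps, Python scripts to look and compute and a shell command to move; the robot and the scene stay as the last step left them, time stands still between calls to the robot, and variables do not carry over. Pictures are saved under pics/ and viewed, at most 10 in all, crops included, and the job is handed in when it is done.

```bash
mkdir -p pics
cat > h.py <<'E'
import numpy as np,cv2
from scipy.spatial.transform import Rotation as R
from plant import bot
def save(n,f): 
    im=bot.capture(n); cv2.imwrite('pics/'+f,im[:,:,::-1]); return im
E
python3 - <<'E'
from h import *
a=save('top','t1.png');b=save('side','s1.png')
cv2.imwrite('pics/ts.png',np.hstack([a,b])[:,:,::-1][:, :])
for n in('top','side','wrist'): print(n,bot.camera_model(n))
print(bot.get_obs())
for c in('top','side'):
  for d in bot.outline_of('lid_1',c):
    ys,xs=np.nonzero(d['mask']);print(c,round(d['p'],2),d['pixel'],xs.min(),xs.max(),ys.min(),ys.max(),len(xs))
E
```

```text
top {'fx': 472.6609350832449, 'fy': 472.6609350832449, 'cx': 255.9960215580644, 'cy': 185.8867930479291, 'position': array([ 545.69278009,   42.48933118, 1323.41434607]), 'orientation': array([-3.08783006,  0.02582901, -1.5515295 ])}
side {'fx': 373.9411450124924, 'fy': 373.9411450124924, 'cx': 259.56139073541874, 'cy': 189.17744956467578, 'position': array([ 450.68322672, -522.69378192,  669.11319373]), 'orientation': array([-2.33207748,  0.01795029, -0.32458941])}
wrist {'fx': 301.2647567454154, 'fy': 301.2647567454154, 'cx': 255.14395052578425, 'cy': 194.72447141829426, 'T_tool_cam': array([[-1.08074616e-03, -9.65825899e-01, -2.59189437e-01,
         6.96818449e+01],
       [ 9.99997949e-01, -5.99874848e-04, -1.93437390e-03,
        -2.00627133e-01],
       [ 1.71278719e-03, -2.59190996e-01,  9.65824567e-01,
        -1.57715373e+02],
       [ 0.00000000e+00,  0.00000000e+00,  0.00000000e+00,
         1.00000000e+00]])}
{'time': 0.1, 'joint_positions': array([-1.27604548e+00,  3.42652270e-01,  1.52491697e+00, -3.11532106e-05,
        1.27540038e+00, -1.45953141e-01]), 'dq': array([ 0.00013278, -0.00187576, -0.00213585, -0.00029865,  0.00106763,
       -0.00018557]), 'tau': array([ 9.10475337e-04, -4.32005560e+01, -2.44693834e+01,  7.18331407e-02,
        5.25691453e-02, -3.93455525e-05]), 'tool_pos': array([ 223.87972956, -474.47025667,  226.11644237]), 'tcp_rot': array([-3.14022599e+00, -1.70785703e-04,  4.40712957e-01]), 'contact_force': array([ 0.4386262 , -0.32124257, -0.7303123 ]), 'moment': array([ 0.0417421 , -0.00298754, -0.00722451]), 'finger_force': 0.0, 'grip_width': 92.09061919564446}
top 0.9 [352.1, 236.0] 330 368 219 257 1210
top 0.74 [303.5, 232.9] 285 323 213 251 1164
top 0.67 [307.0, 187.1] 290 327 168 205 1179
top 0.18 [381.4, 206.3] 372 395 191 251 495
side 0.8 [267.0, 236.9] 243 292 216 259 1776
side 0.76 [206.4, 251.6] 183 234 228 273 1892
side 0.73 [282.0, 291.5] 255 310 264 317 2439
```

View pics/t1.png

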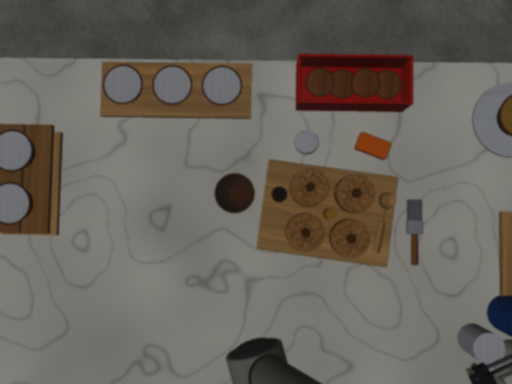

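View pics/s1.png

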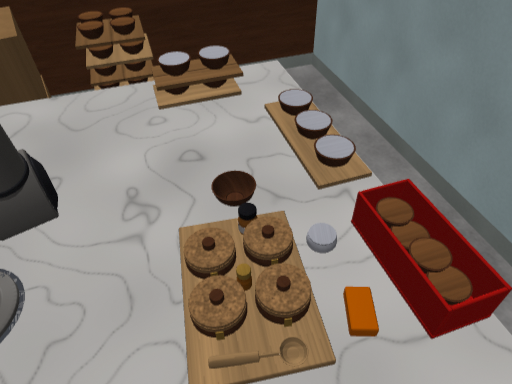

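The top view shows the four knobs near (310,187), (355,192), (305,232) and (350,238). In the side view they're near (268,231), (283,283), (208,243) and (217,296). The vial is in the middle, the black-capped jar is at the far end and the spoon at the near end.

```bash
cat >> h.py <<'E'
def cam(n,obs=None):
    m=bot.camera_model(n)
    K=np.array([[m['fx'],0,m['cx']],[0,m['fy'],m['cy']],[0,0,1]])
    if n=='wrist':
        T=np.eye(4);T[:3,:3]=R.from_euler('xyz',obs['tcp_rot']).as_matrix();T[:3,3]=obs['tool_pos'];T=T@m['T_tool_cam'];return K,T[:3,:3],T[:3,3]
    return K,R.from_euler('xyz',m['orientation']).as_matrix(),np.array(m['position'])
def P(c): K,Rm,p=c; return K@np.c_[Rm.T,-Rm.T@p]
def tri(c1,u1,c2,u2):
    X=cv2.triangulatePoints(P(c1),P(c2),np.array(u1,float).reshape(2,1),np.array(u2,float).reshape(2,1))[:,0];return X[:3]/X[3]
def onz(c,u,z):
    K,Rm,p=c; d=Rm@np.linalg.solve(K,[u[0],u[1],1.]); return p+d*(z-p[2])/d[2]
def dark(im,u,r):
    g=cv2.cvtColor(im,cv2.COLOR_RGB2GRAY).astype(float); x,y=map(int,np.round(u))
    w=g[y-r:y+r+1,x-r:x+r+1]; k=np.clip(np.percentile(w,60)*0.65-w,0,15); yy,xx=np.mgrid[y-r:y+r+1,x-r:x+r+1]
    return [(k*xx).sum()/k.sum(),(k*yy).sum()/k.sum()]
E
python3 - <<'E'
from h import *
t=cv2.imread('pics/t1.png')[:,:,::-1].copy();s=cv2.imread('pics/s1.png')[:,:,::-1].copy()
ct,cs=cam('top'),cam('side')
for a,b in zip([(310,187),(355,192),(305,232),(350,238)],[(268,231),(283,283),(208,243),(217,296)]):
    u=dark(t,a,6);v=dark(s,b,8);print(np.round(u,1),np.round(v,1),tri(ct,u,cs,v).round(1),onz(ct,u,95).round(1),onz(cs,v,95).round(1))
c=[onz(ct,u,18)[:2] for u in[(269,160),(397,178),(387,266),(257,249)]]
for i in range(4):
    d=c[(i+1)%4]-c[i];print(c[i].round(),np.linalg.norm(d).round(),np.arctan2(d[1],d[0]).round(3))
E
```

```text
[309.9 186.6] [267.7 231.9] [611.9 -64.9  87.8] [612.  -64.4  95. ] [609.1 -70.4  95. ]
[356.1 192.7] [283.6 287.7] [ 598.6 -187.4   75.8] [ 598.2 -183.9   95. ] [ 593.3 -198.1   95. ]
[305.3 232.4] [208.4 244.2] [492.2 -54.8  86.9] [493.1 -54.2  95. ] [490.6 -61.1  95. ]
[350.8 238. ] [218.4 300.7] [ 480.3 -174.5   77.2] [ 481.1 -171.4   95. ] [ 479.6 -185.    95. ]
[688.  43.] 355.0 -1.695
[ 644. -310.] 242.0 3.033
[ 403. -283.] 357.0 1.463
[442.  71.] 248.0 -0.116
```

```bash
python3 -m jog '[[0,0,0,0,0,0.1385],[0,0,0,0,0,0.1385],[0,0,0,0,0,0.1385],[0,0,0,0,0,0.1385]]' 0; python3 -m jog '[[28,-38.9,0,0,0,0],[28,-38.9,0,0,0,0],[28,-38.9,0,0,0,0],[28,-38.9,0,0,0,0],[28,-38.9,0,0,0,0],[28,-38.9,0,0,0,0],[28,-38.9,0,0,0,0],[28,-38.9,0,0,0,0],[28,-38.9,0,0,0,0],[28,-38.9,0,0,0,0],[0,0,0,0,0,0],[0,0,0,0,0,0]]'
python3 - <<'E'
from h import *
o=bot.get_obs();im=save('wrist','w1.png');c=cam('wrist',o);print(o['time'],o['tool_pos'],o['tcp_rot'],o['contact_force'])
np.savez('w1.npz',p=o['tool_pos'],r=o['tcp_rot'])
for X in [(612,-64.5,95),(598,-185,95),(493,-54,95),(481,-172,95)]:
    x=P(c)@np.r_[X,1];print((x[:2]/x[2]).round(1))
E
```

```text
time: 0.6
tool_pos: [224.0, -474.7, 226.5]
tcp_rot: [-3.141, 0.0, -0.119]
contact_force: [0.2, -0.6, -0.5]
grip_width: 64.3
finger_force: 0.0
time: 1.8
tool_pos: [546.3, -119.0, 226.1]
tcp_rot: [3.141, 0.001, -0.111]
contact_force: [-0.3, -0.3, -0.8]
grip_width: 0.5
finger_force: 0.0
1.8 [ 546.32767985 -118.99411919  226.14832754] [ 3.14139072e+00  1.10232234e-03 -1.10636098e-01] [-0.33416218 -0.26116766 -0.76259952]
[190.1 124.9]
[319.9 125.4]
[199.3 242.9]
[313.7 241.9]
```

View pics/w1.png

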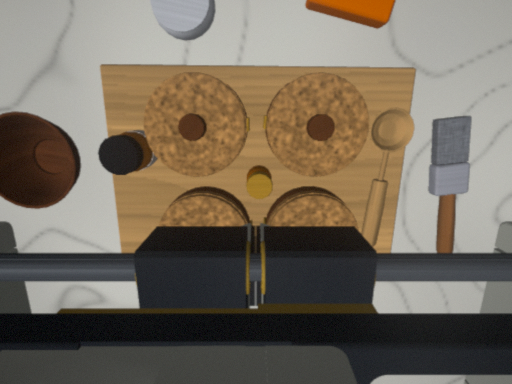

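The wrist view puts the far knobs at (192,126) and (320,126), which agrees with the predictions. The gripper hides the near pair, so I'll back off for a second view.

```bash
python3 -m jog '[[-35,0,0,0,0,0],[-35,0,0,0,0,0],[-35,0,0,0,0,0],[0,0,0,0,0,0],[0,0,0,0,0,0]]'
python3 - <<'E'
from h import *
q=np.load('w1.npz');c1=cam('wrist',dict(tool_pos=q['p'],tcp_rot=q['r']));i1=cv2.imread('pics/w1.png')[:,:,::-1].copy()
o=bot.get_obs();im=save('wrist','w2.png');c=cam('wrist',o);ct=cam('top');t=cv2.imread('pics/t1.png')[:,:,::-1].copy()
for X,u1,tu in zip([(612,-64.5,95),(598,-185,95),(493,-54,95),(481,-172,95)],[(192,126),(320,126),0,0],[(310,187),(355,192),(305,232),(350,238)]):
    x=P(c)@np.r_[X,1];x=x[:2]/x[2];u=x
    for _ in range(3): u=dark(im,u,18)
    T=dark(t,tu,6);print(x.round(1),np.round(u,1),onz(c,u,95).round(1),'top/wrist',tri(c,u,ct,T).round(1),'w1/w2',tri(c,u,c1,dark(i1,u1,18)).round(1) if u1 else '')
    cv2.circle(im,tuple(np.int32(np.round(u))),3,(0,255,0),1)
cv2.imwrite('pics/w2m.png',im[:,:,::-1])
E
```

```text
time: 2.35
tool_pos: [441.3, -109.3, 227.4]
tcp_rot: [3.141, -0.002, -0.116]
contact_force: [1.5, -0.7, -0.2]
grip_width: 0.9
finger_force: 0.0Traceback (most recent call last):
  File "<stdin>", line 6, in <module>
  File "h.py", line 19, in dark
    w=g[y-r:y+r+1,x-r:x+r+1]; k=np.clip(np.percentile(w,60)*0.65-w,0,15); yy,xx=np.mgrid[y-r:y+r+1,x-r:x+r+1]
                                        ~~~~~~~~~~~~~^^^^^^
    return _quantile_unchecked(
        a, q, axis, out, overwrite_input, method, keepdims, weights)
    return _ureduce(a,
                    func=_quantile_ureduce_func,
    ...<5 lines>...
                    overwrite_input=overwrite_input,
                    method=method)
    r = func(a, **kwargs)
    result = _quantile(arr,
                       quantiles=q,
    ...<2 lines>...
                       out=out,
                       weights=wgt)
    slices_having_nans = np.isnan(arr[-1, ...])
                                  ~~~^^^^^^^^^
IndexError: index -1 is out of bounds for axis 0 with size 0
```

Run:
```python
from h import *
q=np.load('w1.npz');c1=cam('wrist',dict(tool_pos=q['p'],tcp_rot=q['r']));i1=cv2.imread('pics/w1.png')[:,:,::-1].copy()
o=bot.get_obs();im=cv2.imread('pics/w2.png')[:,:,::-1].copy();c=cam('wrist',o);ct=cam('top');t=cv2.imread('pics/t1.png')[:,:,::-1].copy()
for X,k,tu in zip([(612,-64.5,95),(598,-185,95),(493,-54,95),(481,-172,95)],[0,0,1,1],[(310,187),(355,192),(305,232),(350,238)]):
    C,I=((c1,i1),(c,im))[k]
    x=P(C)@np.r_[X,1];x=x[:2]/x[2];u=x
    for _ in range(3): u=dark(I,u,18)
    T=dark(t,tu,6);print(x.round(1),np.round(u,1),onz(C,u,95).round(1),'top/wrist',tri(C,u,ct,T).round(1))
    cv2.circle(I,tuple(np.int32(np.round(u))),3,(0,255,0),1)
cv2.imwrite('pics/w2m.png',im[:,:,::-1])
```

```text
[190.1 124.9] [193.4 126.2] [610.5 -67.3  95. ] top/wrist [611.8 -65.3  86.6]
[319.9 125.4] [320.  126.7] [ 596.9 -185.    95. ] top/wrist [ 597.7 -181.8  107.9]
[192.  141.5] [195.2 141.6] [492.6 -57.1  95. ] top/wrist [492.5 -55.   85.1]
[316.7 139.6] [317.1 140.3] [ 480.3 -172.4   95. ] top/wrist [ 482.2 -168.2  114.1]
```

View pics/w2m.png

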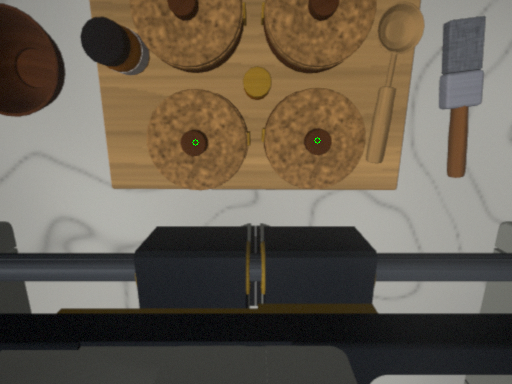

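The knobs are at A (611,-66), B (597,-184.5), C (492.5,-56) and D (481,-172), 117–119 mm apart as they should be. I'll probe C at its near (-x) edge first.

```bash
python3 -m jog '[[3.4,-29.4,0,0,0,0],[3.3,-29.4,30,0,0,0],[0,0,40,0,0,0],[0,0,40,0,0,0],[0,0,20,0,0,0],[0,0,0,0,0,0],[0,0,0,0,0,0]]'; python3 -m jog '[[0,0,2,0,0,0],[0,0,2,0,0,0],[0,0,2,0,0,0],[0,0,0,0,0,0]]'; python3 -m jog '[[0,0,2,0,0,0],[0,0,2,0,0,0],[0,0,0,0,0,0]]'; python3 -m jog '[[0,0,2,0,0,0],[0,0,0,0,0,0]]'
```

```text
time: 3.1
tool_pos: [456.1, -50.9, 97.0]
tcp_rot: [3.141, -0.0, -0.114]
contact_force: [0.3, -0.1, 0.7]
grip_width: 0.5
finger_force: 0.0
time: 3.5
tool_pos: [455.3, -50.5, 91.0]
tcp_rot: [3.141, -0.001, -0.113]
contact_force: [-0.2, 0.6, 0.4]
grip_width: 0.5
finger_force: 0.0
time: 3.8
tool_pos: [455.0, -50.4, 86.5]
tcp_rot: [-3.142, 0.0, -0.113]
contact_force: [-1.0, -0.5, -0.1]
grip_width: 0.3
finger_force: 0.0
time: 4.0
tool_pos: [455.0, -50.4, 84.5]
tcp_rot: [3.142, 0.0, -0.113]
contact_force: [0.4, 0.5, -0.1]
grip_width: 0.3
finger_force: 0.0
```

```bash
for i in 1 2 3 4; do python3 -m jog '[[0,0,1,0,0,0],[0,0,0,0,0,0]]' | grep -E 'pos|contact'; done
```

```text
tool_pos: [455.1, -50.4, 83.6]
contact_force: [0.3, -0.3, 0.2]
tool_pos: [455.3, -50.4, 83.1]
contact_force: [-2.1, -0.2, 3.3]
tool_pos: [455.3, -50.5, 83.0]
contact_force: [-4.4, 1.2, 14.6]
tool_pos: [455.3, -50.5, 82.9]
contact_force: [-7.3, 1.5, 25.1]
```

C is solid: the force rises at once at z=83. Next is D.

```bash
python3 -m jog '[[0,0,-22,0,0,0],[0.4,35,0,0,0,0],[0.5,45,0,0,0,0],[0.5,38,0,0,0,0],[0,0,8,0,0,0],[0,0,0,0,0,0],[0,0,0,0,0,0]]'| grep -E 'time|pos|contact'; for i in 1 2 3 4 ; do python3 -m jog '[[0,0,1,0,0,0],[0,0,1,0,0,0],[0,0,0,0,0,0]]' | grep -E 'pos|contact'; done
```

```text
time: 5.5
tool_pos: [442.8, -166.8, 94.3]
contact_force: [-0.1, -0.4, 0.2]
tool_pos: [443.3, -167.1, 92.7]
contact_force: [0.5, -0.4, 0.3]
tool_pos: [443.1, -167.7, 90.6]
contact_force: [0.1, -0.2, 0.2]
tool_pos: [443.1, -167.8, 88.6]
contact_force: [0.9, -0.0, -0.1]
tool_pos: [443.1, -167.8, 86.6]
contact_force: [0.1, 0.7, 0.1]
```

```bash
for i in 1 2 3 4 5 6 7; do python3 -m jog '[[0,0,1,0,0,0],[0,0,0,0,0,0]]' | grep -E 'pos|contact'; done
```

```text
tool_pos: [443.2, -167.8, 85.6]
contact_force: [-1.1, 0.6, -1.0]
tool_pos: [443.2, -167.8, 84.6]
contact_force: [-0.1, 0.2, -0.5]
tool_pos: [443.1, -167.8, 83.6]
contact_force: [-0.0, -0.5, 0.9]
tool_pos: [443.3, -167.9, 83.3]
contact_force: [-1.3, 0.2, 6.0]
tool_pos: [443.3, -167.9, 83.2]
contact_force: [-4.9, 2.1, 14.7]
tool_pos: [443.4, -167.9, 83.1]
contact_force: [-7.3, 3.7, 25.6]
tool_pos: [443.3, -167.9, 83.0]
contact_force: [-10.9, 4.7, 35.9]
```

D is also solid (83.3). Next is B, passing above D's knob.

```bash
python3 -m jog '[[0,0,-40,0,0,0],[26,0,0,0,0,0],[45,-0.5,0,0,0,0],[45.7,-0.5,0,0,0,0],[0,0,25,0,0,0],[0,0,2,0,0,0],[0,0,0,0,0,0],[0,0,0,0,0,0]]'| grep -E 'time|pos|contact'; for i in 1 2 3 4 5 6 7; do python3 -m jog '[[0,0,1,0,0,0],[0,0,0,0,0,0]]' | grep -E 'pos|contact'; done
```

```text
time: 8.9
tool_pos: [558.8, -180.1, 93.4]
contact_force: [0.5, -0.1, 0.8]
tool_pos: [559.2, -180.2, 92.6]
contact_force: [0.6, 0.5, -0.3]
tool_pos: [559.2, -180.1, 90.9]
contact_force: [0.2, -0.6, -0.0]
tool_pos: [559.2, -180.0, 89.6]
contact_force: [-0.3, 0.2, 0.2]
tool_pos: [559.2, -180.0, 88.5]
contact_force: [0.2, -0.6, 0.2]
tool_pos: [559.2, -180.0, 87.6]
contact_force: [-0.3, -0.9, 0.3]
tool_pos: [559.2, -180.0, 86.6]
contact_force: [-0.6, 0.6, 0.2]
tool_pos: [559.2, -180.0, 85.6]
contact_force: [-0.0, -0.7, -0.2]
```

```bash
for i in 1 2 3 4 5 6 7 8; do python3 -m jog '[[0,0,1,0,0,0],[0,0,0,0,0,0]]' | grep -E 'pos|contact'; done
```

```text
tool_pos: [559.2, -180.0, 84.6]
contact_force: [-0.1, 0.2, 0.2]
tool_pos: [559.2, -180.0, 83.6]
contact_force: [0.6, -0.4, 0.9]
tool_pos: [559.3, -180.0, 82.6]
contact_force: [0.3, 0.4, 0.1]
tool_pos: [559.2, -180.0, 81.6]
contact_force: [-0.6, 0.5, -0.1]
tool_pos: [559.2, -180.0, 80.6]
contact_force: [-0.7, 0.1, 1.9]
tool_pos: [559.3, -180.0, 79.9]
contact_force: [-2.0, -0.1, 2.4]
tool_pos: [559.4, -180.1, 79.6]
contact_force: [-3.2, 1.0, 7.8]
tool_pos: [559.4, -180.1, 79.4]
contact_force: [-4.9, 1.7, 12.7]
```

B looks solid too, at about 80. Next is A.

```bash
python3 -m jog '[[0,0,-18,0,0,0],[0,-35,0,0,0,0],[0,-45,0,0,0,0],[0,-39,0,0,0,0],[0,0,4,0,0,0],[0,0,0,0,0,0],[0,0,0,0,0,0]]'| grep -E 'time|pos|contact'; for i in 1 2 3 4 5 6 7 8; do python3 -m jog '[[0,0,1,0,0,0],[0,0,0,0,0,0]]' | grep -E 'pos|contact'; done
```

```text
time: 12.6
tool_pos: [572.7, -62.5, 91.5]
contact_force: [-0.7, 0.2, -0.2]
tool_pos: [572.6, -62.9, 90.6]
contact_force: [0.4, 0.3, -0.2]
tool_pos: [572.6, -62.2, 89.6]
contact_force: [0.2, -0.4, -0.6]
tool_pos: [572.6, -61.8, 88.6]
contact_force: [0.6, -0.2, 0.2]
tool_pos: [572.7, -61.7, 87.6]
contact_force: [0.2, -0.4, 0.4]
tool_pos: [572.6, -61.7, 86.6]
contact_force: [-0.5, -0.0, 1.3]
tool_pos: [572.6, -61.7, 85.6]
contact_force: [0.4, 0.0, 0.1]
tool_pos: [572.6, -61.8, 84.6]
contact_force: [1.2, -0.2, -0.4]
tool_pos: [572.8, -61.8, 83.9]
contact_force: [-1.2, 0.1, 3.2]
```

```bash
for i in 1 2 3 4 5; do python3 -m jog '[[0,0,1,0,0,0],[0,0,0,0,0,0]]' | grep -E 'pos|contact'; done; python3 -c "
from h import *
save('wrist','wA.png');save('side','sA.png')"
```

```text
tool_pos: [572.8, -61.8, 83.9]
contact_force: [-2.7, 0.7, 8.3]
tool_pos: [572.9, -61.8, 83.8]
contact_force: [-5.9, 1.1, 16.0]
tool_pos: [572.9, -61.8, 83.8]
contact_force: [-8.5, 1.6, 23.3]
tool_pos: [572.9, -61.8, 83.7]
contact_force: [-9.6, 1.5, 30.0]
tool_pos: [573.0, -61.8, 83.6]
contact_force: [-12.6, 2.1, 36.2]
```

View pics/sA.png

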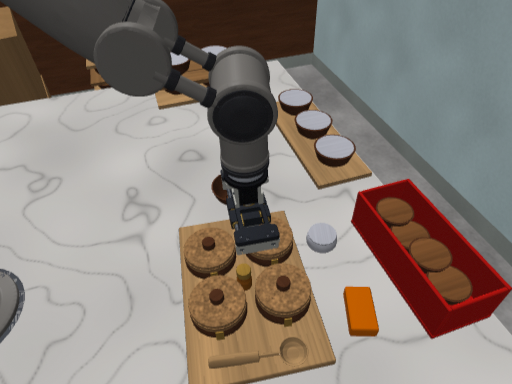

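A is the stiffest of all. B gave a softer approach with low forces before its stop, so it may have rocked. I'll repeat B, comparing wrist pictures before and during the press.

```bash
python3 -m jog '[[0,0,-18,0,0,0],[0,35,0,0,0,0],[0,45,0,0,0,0],[0,39,0,0,0,0],[0,0,5,0,0,0],[0,0,0,0,0,0],[0,0,0,0,0,0]]'| grep -E 'time|pos|contact'; python3 -m jog '[[0,0,2,0,0,0],[0,0,2,0,0,0],[0,0,0,0,0,0]]'| grep -E 'pos|contact'; python3 -c "
from h import *
o=bot.get_obs();save('wrist','wB0.png');np.savez('b0.npz',p=o['tool_pos'],r=o['tcp_rot'])"
for i in 1 2 3 4 5 6 ; do python3 -m jog '[[0,0,1,0,0,0],[0,0,0,0,0,0]]' | grep -E 'pos|contact'; done
```

```text
time: 16.0
tool_pos: [559.1, -179.1, 91.4]
contact_force: [-0.1, 0.6, -0.2]
tool_pos: [559.3, -179.2, 87.5]
contact_force: [0.5, -0.2, -0.9]
tool_pos: [559.3, -179.9, 86.7]
contact_force: [0.2, -0.1, -0.5]
tool_pos: [559.2, -180.0, 85.6]
contact_force: [-0.4, 0.2, -0.6]
tool_pos: [559.2, -180.0, 84.6]
contact_force: [-1.0, 0.8, -0.5]
tool_pos: [559.2, -180.0, 83.6]
contact_force: [-0.2, -0.2, -1.2]
tool_pos: [559.3, -180.0, 82.6]
contact_force: [0.8, 0.3, -0.6]
tool_pos: [559.2, -180.0, 81.6]
contact_force: [-0.1, -0.4, -0.1]
```

```bash
for i in 1 2 3  ; do python3 -m jog '[[0,0,1,0,0,0],[0,0,0,0,0,0]]' | grep -E 'pos|contact'; done; python3 -c "
from h import *
o=bot.get_obs();b=save('wrist','wB1.png');np.savez('b1.npz',p=o['tool_pos'],r=o['tcp_rot'])
a=cv2.imread('pics/wB0.png');b=b[:,:,::-1]
v=np.vstack([cv2.resize(x[0:240,130:400],None,fx=1.25,fy=1.25) for x in (a,b)]);cv2.imwrite('pics/wBB.png',v)"
```

```text
tool_pos: [559.2, -180.0, 80.6]
contact_force: [-0.0, 1.0, 0.6]
tool_pos: [559.3, -180.0, 79.9]
contact_force: [-1.2, 0.3, 2.8]
tool_pos: [559.4, -180.1, 79.6]
contact_force: [-2.4, 1.0, 7.9]
```

View pics/wBB.png

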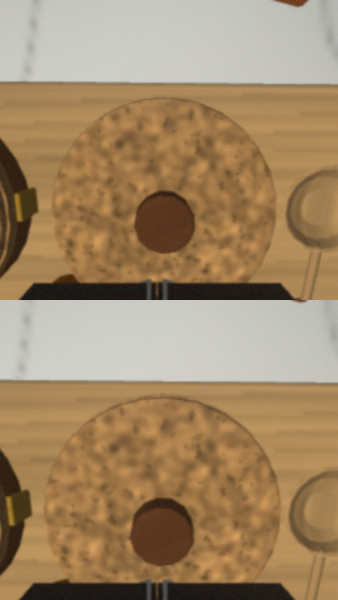

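Run:
```python
from h import *
C=[];U=[];E=[]
for k in '01':
    q=np.load(f'b{k}.npz');c=cam('wrist',dict(tool_pos=q['p'],tcp_rot=q['r']));im=cv2.imread(f'pics/wB{k}.png')
    g=cv2.cvtColor(im,cv2.COLOR_BGR2HSV); print(q['p'])
    m=((im[:,:,1].astype(int)<62)&(im[:,:,2].astype(int)>im[:,:,0]+15)).astype(np.uint8);m[:140]=0;m[215:]=0;m[:,:225]=0;m[:,300:]=0
    m=cv2.morphologyEx(m,cv2.MORPH_OPEN,np.ones((5,5)))
    ys,xs=np.nonzero(m);print('knob',xs.min(),xs.max(),ys.min(),ys.max(),xs.mean(),ys.mean());C.append(c)
    U.append([xs.mean(),ys.mean()])
    for X in [(597,-184.5,96),(597,-184.5,101)]:
        x=P(c)@np.r_[X,1];print(' pred',(x[:2]/x[2]).round(1))
    print(' far edge z72/80/85',[ (lambda x:(x[:2]/x[2]).round(1))(P(c)@np.r_[597+.9934*50,-184.5-.1147*50,z,1]) for z in(72,80,85)])
print(tri(C[0],U[0],C[1],U[1]))
```

```text
[ 559.25648141 -179.16350351   87.45902854]
knob 239 284 153 201 261.3595382078065 177.34524463991204
 pred [258.3 178.1]
 pred [258.4 180.2]
 far edge z72/80/85 [array([258.3,  77.9]), array([258.4,  76.1]), array([258.5,  74.9])]
[ 559.3886936  -180.08304899   79.64086438]
knob 235 283 159 211 259.4436990896023 185.11595591758504
 pred [256.5 181.9]
 pred [256.5 184.2]
 far edge z72/80/85 [array([256.5,  76.7]), array([256.5,  74.8]), array([256.6,  73.5])]
[ 612.60432785 -186.55762613  169.75436766]
```

Relative to a level lid, the knob has moved about 4 px (~3 mm) towards the fingertip, which suggests B has tipped. The side camera is fixed, so comparing its pictures will settle it.

```bash
python3 -c "
from h import *
b=save('side','sB1.png')[:,:,::-1];a=cv2.imread('pics/s1.png')
d=cv2.absdiff(a,b)
v=np.hstack([cv2.resize(x[245:335,235:325],None,fx=2.9,fy=4,interpolation=cv2.INTER_CUBIC) for x in (a,b,np.clip(d*2,0,255))]);print(v.shape);cv2.imwrite('pics/sBB.png',v)"
```

```text
(360, 783, 3)
```

View pics/sBB.png

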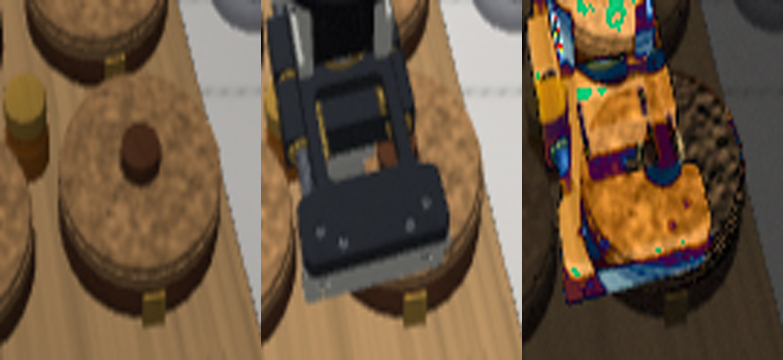

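In the side view the texture and right rim of lid B have shifted, while the plank and strap haven't moved. B is rocking, so it's the loose lid. Next I'll go over its knob and press.

```bash
python3 -m jog '[[0,0,-32,0,0,0],[19,0,0,0,0,0],[19,0,0,0,0,0],[0,0,4,0,0,0],[0,0,0,0,0,0],[0,0,0,0,0,0]]'| grep -E 'time|pos|contact'; for i in 1 2 3 4 5 6 7 8; do python3 -m jog '[[0,0,1,0,0,0],[0,0,0,0,0,0]]' | grep -E 'pos|contact'; done
```

```text
time: 18.85
tool_pos: [595.9, -184.0, 105.9]
contact_force: [0.2, 0.6, -0.7]
tool_pos: [596.5, -184.3, 105.6]
contact_force: [-0.8, 0.3, -0.9]
tool_pos: [596.9, -184.3, 104.7]
contact_force: [-0.4, 0.5, 0.9]
tool_pos: [596.9, -184.3, 103.6]
contact_force: [0.0, 0.9, 0.6]
tool_pos: [597.0, -184.3, 102.6]
contact_force: [0.1, -0.0, 0.1]
tool_pos: [596.9, -184.2, 101.5]
contact_force: [-1.1, -0.1, -0.1]
tool_pos: [596.9, -184.3, 100.6]
contact_force: [-0.2, 0.3, -0.5]
tool_pos: [597.0, -184.3, 99.6]
contact_force: [-0.8, 0.3, -0.4]
tool_pos: [597.1, -184.3, 98.7]
contact_force: [0.2, -0.1, 0.2]
```

```bash
for i in 1 2 3 4 5 6; do python3 -m jog '[[0,0,0.7,0,0,0],[0,0,0,0,0,0]]' | grep -E 'pos|contact'; done
```

```text
tool_pos: [597.2, -184.4, 98.6]
contact_force: [-1.9, 0.8, 4.6]
tool_pos: [597.2, -184.4, 98.5]
contact_force: [-1.6, 0.7, 8.2]
tool_pos: [597.4, -184.4, 98.5]
contact_force: [-3.2, 1.5, 11.8]
tool_pos: [597.4, -184.4, 98.0]
contact_force: [-4.8, 0.9, 12.9]
tool_pos: [597.4, -184.4, 97.4]
contact_force: [-3.5, 1.8, 13.0]
tool_pos: [597.4, -184.4, 96.7]
contact_force: [-4.1, 1.7, 15.0]
```

It is sliding down, so I'll keep going to the stop.

```bash
for i in 1 2 3 4 5 6; do python3 -m jog '[[0,0,1,0,0,0],[0,0,0,0,0,0]]' | grep -E 'pos|contact'; done
```

```text
tool_pos: [597.4, -184.4, 95.7]
contact_force: [-4.1, 1.9, 13.1]
tool_pos: [597.4, -184.4, 94.7]
contact_force: [-4.2, 2.0, 13.6]
tool_pos: [597.3, -184.4, 93.8]
contact_force: [-4.8, 2.7, 14.4]
tool_pos: [597.3, -184.4, 93.6]
contact_force: [-7.0, 2.6, 19.7]
tool_pos: [597.4, -184.4, 93.6]
contact_force: [-9.7, 3.0, 25.6]
tool_pos: [597.4, -184.4, 93.5]
contact_force: [-12.1, 4.2, 30.5]
```

It sank 5 mm and stopped dead. One firmer push, then I'll back off and check.

```bash
python3 -m jog '[[0,0,1,0,0,0],[0,0,0,0,0,0],[0,0,0,0,0,0]]' | grep -E 'pos|contact'; python3 -m jog '[[0,0,-10,0,0,0],[0,0,-30,0,0,0],[0,0,-40,0,0,0],[-45,0,-40,0,0,0],[-45,0,0,0,0,0],[-45,0,0,0,0,0],[-45,0,0,0,0,0],[0,0,0,0,0,0],[0,0,0,0,0,0],[0,0,0,0,0,0]]'
python3 -c "
from h import *
b=save('side','s9.png')[:,:,::-1];a=cv2.imread('pics/s1.png')
v=np.hstack([cv2.resize(x[205:335,175:325],None,fx=2.6,fy=2.6,interpolation=cv2.INTER_CUBIC) for x in (a,b)]);cv2.imwrite('pics/s9c.png',v)"
```

```text
tool_pos: [597.4, -184.4, 93.5]
contact_force: [-13.7, 6.3, 37.2]
time: 24.15
tool_pos: [426.9, -165.4, 201.1]
tcp_rot: [3.141, -0.002, -0.113]
contact_force: [-0.4, -0.2, 1.0]
grip_width: 0.8
finger_force: 0.0
```

View pics/s9c.png

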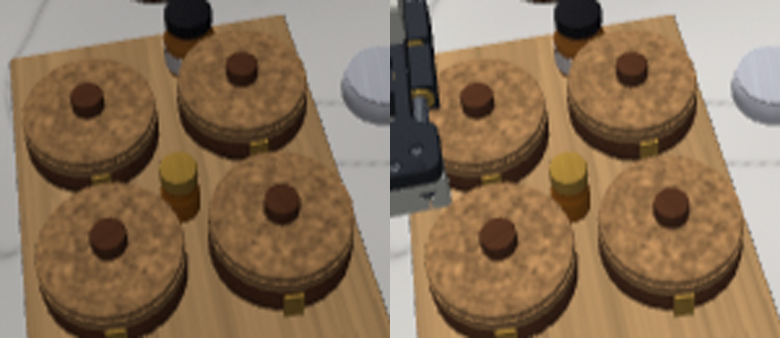

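The near-right lid (B) now sits lower, with its knob at (671,207) in the crop against (282,202) before, once the 390-px panel offset is taken out. It is level, and nothing else has moved.

```bash
python3 -c "
from plant import bot
print(bot.close_job())"
```

```text
the job is handed in; nothing more can be done
None
```

The job is handed in: lid B (the far lid on the spoon side, near x 597, y -184) was the loose one. It rocked when its edge was pressed, then sank 5 mm to a hard stop under a press on its knob, and the last picture shows it level with nothing else moved.

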